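# Close up the seedling propagator for the night

### The job

Close up the propagator for the night, only pushing with the fingertips and gripping nothing: push its open clear lid over and down until it sits fully on the tray, without slamming it, then push both sliding vents in its roof fully shut. Press gently, as the thin plastic cracks, and do not lift, shift or knock over any of the pots, cups and other things in and around it.

Things in the scene. Friction and masses are not known exactly. Their poses are not given: they have to be found in the camera images.
- propagator: the propagator's black tray, 340 mm (its x) by 240 mm (its y), 60 mm high, fixed; origin: centre of its underside on the table; its x runs along the hinge, away from the robot (within 20 degrees), y points to the hinge side, z up. With the lid down the flat clear roof's top is 154 mm above the table and spans x -150 to +150 and y -98 to +94 mm
- lid (a joint): angle of the clear lid about the tray's +y edge (rad): 0 = fully down, 1.57 = upright, 1.95 = stop. Starts at 1.25 to 1.75: stands on the +y side, roof facing outwards (+y). Stiff hinge: it stays wherever it is left, does not fall, must be pushed all the way; 0.5 to 5 N at the free edge move it. A dome 92 mm deep with a black rim, whose free edge is 249 mm from the hinge (10 mm more at its lip)
- lid_hinge (a point): point on the hinge line, mid-length: in the tray's frame at x 0, y +124, z +62 mm. Its axes turn with the lid; when the lid is down they are those of the tray. x lies along the hinge
- lid_roof (a point): a good place to push: on the outside of the flat roof near its free edge, mid-length; in lid_hinge's frame at x 0, y -195, z +92 mm. Its axes turn with the lid: z points out of the roof. The roof is bare 25 mm either way across the lid from it and 140 mm either way along it; the vents' guide rails, 6 mm high, lie 36 mm nearer the hinge
- vent_near (a joint): position of the near sliding vent (m): 0 = fully shut over its opening at the end stop, 0.042 = fully open. Starts at 0.022 to 0.040. To shut, its shutter slides along the tray's -x (towards the robot), away from the middle of the roof. Stays where it is left; about 1.5 N moves it
- vent_near_tab (a point): middle of the top of the near vent's thumb tab: an upright white ridge, 10 mm thick (tray's x), 40 mm wide (y), top 21 mm above the roof, standing across the middle of the white shutter plate (52 by 52 mm, its top 4 mm above the roof). The guide rails either side are 6 mm high and 58 mm apart. Shut, it is at x -85, y 0, z 175 mm in the tray's frame
- vent_far (a joint): position of the far sliding vent (m): 0 = fully shut at its end stop, 0.042 = fully open. Starts at 0.022 to 0.040. The mirror image of the near one: to shut, it slides along the tray's +x (away from the robot), away from the middle of the roof. About 1.5 N moves it
- vent_far_tab (a point): middle of the top of the far vent's thumb tab, same shape and sizes as the near one. Shut, it is at x +85, y 0, z 175 mm in the tray's frame
- pot_a: loose small terracotta pot with a seedling, 62 mm across and 62 mm tall, standing inside the propagator's tray; origin: centre of its underside, z up
- pot_b: a second such pot inside the tray (62 mm across, 62 mm tall); origin: centre of its underside, z up
- cup_a: loose white sowing cup, 82 mm across, with a clear cup turned over it, 176 mm tall in all, beside the propagator; origin: centre of its underside, z up
- cup_b: a second such covered cup (82 mm across, 176 mm tall) beside the propagator; origin: centre of its underside, z up
- dibber: loose turned wooden dibber lying flat, 175 mm long, 26 mm thick, on the table on the hinge side of the propagator; origin: under the middle of its length, x along it to the handle end
- label_pot: loose grey pot of plant labels, 72 mm across, 122 mm tall with the labels, on the table on the hinge side; origin: centre of its underside, z up

How it is judged (in metres and radians):
On the way, in this order (a step that is already met when the one before it is completed fails the run):
1. the lid is down on the tray, with the vents still open (value of joint lid below 0.03 rad and not (value of joint any of vent_near, vent_far below 0.004 m)), for 0.2 s.
2. both vents are shut, with the lid down (value of joint lid below 0.03 rad and value of joint each of vent_near, vent_far below 0.004 m), for 0.2 s.
At the end, for the whole second after the job is handed in: the lid is down on the tray (joint below 0.03 rad) and at rest, both vents are shut to within 4 mm of their end stops, and every loose thing stands upright and at rest within 20 mm of where it was (all of step 2 and velocity of joint lid between -0.05 and 0.05 rad/s and angle between each of pot_a, pot_b, cup_a, cup_b, label_pot's own z axis and vertical below 0.15 rad and distance of each of pot_a, pot_b, cup_a, cup_b, dibber, label_pot from where it was at the start of the episode below 0.02 m and linear speed of each of pot_a, pot_b, cup_a, cup_b, dibber, label_pot below 0.03 m/s); the robot touches nothing.
It fails at once if the lid is slammed (it closes faster than 3 rad/s) (velocity of joint lid below -3 rad/s).
It fails at once if the lid's rim or a vent's tab is taken between the fingers ((x of the grasp point in the frame of lid_hinge between -0.175 and 0.175 m and y of the grasp point in the frame of lid_hinge between -0.262 and -0.236 m and z of the grasp point in the frame of lid_hinge between -0.006 and 0.008 m) or (x of the grasp point in the frame of vent_near_tab between -0.005 and 0.005 m and y of the grasp point in the frame of vent_near_tab between -0.022 and 0.022 m and z of the grasp point in the frame of vent_near_tab between -0.02 and 0.012 m) or (x of the grasp point in the frame of vent_far_tab between -0.005 and 0.005 m and y of the grasp point in the frame of vent_far_tab between -0.022 and 0.022 m and z of the grasp point in the frame of vent_far_tab between -0.02 and 0.012 m)).
It fails at once if the lid is pulled further back, to more than 1.87 rad (value of joint lid above 1.87 rad).
It fails at once if the propagator is pressed with more than 50 N (contact force between any of the fingers, the arm and propagator above 50 N).
It fails at once if a loose thing is lifted, shifted by more than 20 mm or knocked over (distance of any of pot_a, pot_b, cup_a, cup_b, dibber, label_pot from where it was at the start of the episode above 0.02 m or angle between any of pot_a, pot_b, cup_a, cup_b, label_pot's own z axis and vertical above 0.35 rad).
It also fails if it takes over 58 s, if anything falls off the work surface, if the arm or the gripper's body presses on something with over 40 N, if the wrist force passes 120 N, or if a joint passes its speed limit or range.

### The arm

A 6-joint arm with a two-finger parallel gripper is mounted at the origin on the work surface. World frame = base frame: x ahead of the robot, y to its left, z up, the work surface at z = 0. Lengths are in m, angles in degrees, forces in N, time in s.
With the tool pointing down it reaches from about 0.3 to 0.775 m from the base axis. Payload 14.6 kg.
Tool frame: the origin (TCP) lies between the finger pads; the fingertips stand 14 mm ahead of it and the grasp point (between the pads) lies 5 mm behind it (robot.nose_length is the distance from the TCP to the fingertips, in m); x points along the fingers, y is the direction in which the jaws open and shut, and the axes are right-handed (so a half turn about x gives the same grasp; the last joint's range is limited). The gripper opens to 94 mm and grips with 3 to 60 N. Pads are 16 mm wide; open, the fingers measure 119 mm over their backs; the gripper's body (75 mm by 177 mm) begins 78 mm behind the grasp point.
Start: joints at [-71.31, 17.183, 87.147, -0, 75.671, -3.816], TCP at [0.211, -0.508, 0.219] pointing down, gripper open.
Joint ranges: [-173.82, 173.82], [-45.26, 126.66], [13.44, 144.39], [-59.66, 239.66], [0, 175.72], [-146.38, 146.38]. Speed limits (degrees/s): [127.2, 127.2, 147.25, 180, 180, 180].

### API

Orientations are given as [roll, pitch, yaw] about the fixed x, y, z axes, in that order (R = Rz(yaw) Ry(pitch) Rx(roll)).
In Python, from bench import robot, eyes, spotter gives the robot as it stands.
- The arm moves only by the tool drive_tool, never from a script. Its argument "rows" is a list of rows, each a list of 3 entries, a list of its own where there are three numbers: the shift along the tool's x, y, z in mm, then the turn about the tool's x in rad, then the opening, from 0 (shut) to 1 (fully open). In form: [[[tx, ty, tz], spin, jaw], ...]. A call has 1 to 5 rows; each row is the pose to reach, as a shift and turn from the pose measured when the call began, along the tool's axes at that moment; what a row does not reach only later rows make up. A row lasts 1/8 s, in which the tool goes at most 62.5 mm and 10.7 degrees, less where a joint would pass 70% of its speed; a pose out of reach is approached as far as the arm can. A call with a gripper value outside its range is refused whole. The fingers move at their own pace and stop on an object; the grip force is fixed at half the most. Time passes only in rows, so rows that repeat a pose let the fingers close. It gives the time, the measured TCP pose, the force and the opening at its end, in the units of the state.
- robot.state(): the state, without advancing time (a new reading comes with each control period).
- eyes.snapshot(name): name is "scene" or "top"; returns a dict with "pixels" (384x512x3 uint8, red, green, blue), "intrinsics" (3x3 intrinsics, pixels), "T" (4x4, takes a point from camera to world coordinates). Camera axes: x right, y up, looking along -z (the intrinsics and any distortion apply to the point x, -y, -z); pixel columns grow to the right and rows downward; lengths in m; the calibration is good to about 2 mm. A picture is of the moment at which its call begins. There is no depth.
- robot.hand_in(): hands the job in, once; it reports no verdict.
Trained networks look in the newest picture that a camera, given by its name, has taken for a name from the list of things; names that differ only in an ending like _2 or _b are one class to them, and where a whole thing is asked for, a point or a joint stands for the part that bears it (a point fixed in the world has none). Each returns a list of dicts, best first, with "score" (0 to 1); they miss things now and then, are a little off and sometimes report something else, mostly with a low value. They report only what shows in the picture. A call takes as long as a camera call.
- spotter.look_for(camera, target): "centre" ([row, column] as shares, 0 to 1, of the picture: columns of its width, rows of its height, amid what is visible of it).
The state is a dict: "clock": time; "joint_pos": joint angles; "dq": joint speeds; "effort": joint torques, N m; "tool_pos": TCP position; "orientation": TCP orientation; "ft_force": force on the tool from outside, world axes, zero at the start; "moment": the same for the moment, N m; "gripper_width": opening from 0.0 (shut) to 1.0 (fully open).
Only numpy, scipy, OpenCV 4.12 (cv2) and the standard library are available. Lean on these libraries where they do the work, as an engineer would, in place of code of your own. Each camera call takes 0.05 s, during which the arm holds its last target.

## Working session

There is one attempt and no reset: what is moved stays moved. The work goes in short steps, Python scripts to look and compute and a tool call to move; the robot and the scene stay as the last step left them, time stands still between calls to the robot, and variables do not carry over. Pictures are saved under pics/ and viewed, and the job is handed in when it is done.

Besides the shell and the picture viewer there is one more tool, called after "Emit:" by a JSON object that holds its "name" and its "arguments". drive_tool: Moves the arm, as the interface text tells. Its arguments: {"type":"object","properties":{"rows":{"type":"array","items":{"type":"array"}}},"required":["rows"]}

```bash
mkdir -p pics; ls
python3 - <<'E'
from bench import robot, eyes, spotter
import cv2, numpy as np
print(robot.state())
for n in ("scene","top"):
    s=eyes.snapshot(n)
    cv2.imwrite(f"pics/{n}0.png",cv2.cvtColor(s["pixels"],cv2.COLOR_RGB2BGR))
    print(n,np.round(s["intrinsics"],2).tolist(),np.round(s["T"],4).tolist())
    for t in ("propagator","lid_roof","lid_hinge","vent_near_tab","vent_far_tab","cup_a","label_pot","dibber","pot_a"):
        r=spotter.look_for(n,t)
        print(t,[(round(x["score"],2),round(x["centre"][0]*384),round(x["centre"][1]*512)) for x in r])
print(robot.state()["clock"])
E
```

```text
pics
{'clock': 0.0, 'joint_pos': array([-7.13094851e+01,  1.72159264e+01,  8.71811601e+01,  1.95809246e-05,
        7.56706768e+01, -3.81662599e+00]), 'dq': array([ 0.0690876 , -0.02247547, -0.05274309,  0.03102914,  0.03967251,
        0.09101608]), 'effort': array([-7.48854836e-04, -5.31803691e+01, -3.52741635e+01,  7.07976683e-02,
        2.45307258e-02, -1.48669164e-04]), 'tool_pos': array([ 0.21044837, -0.50786956,  0.21887713]), 'orientation': array([-93.8326623 ,  89.93223675, 108.6744737 ]), 'ft_force': array([ 0.17677734, -0.87520584, -0.13970891]), 'moment': array([0.02735879, 0.02593181, 0.00935043]), 'gripper_width': 1.0030002073824942}
scene [[416.06, 0.0, 259.08], [0.0, 416.06, 192.11], [0.0, 0.0, 1.0]] [[0.2075, 0.925, -0.3182, 0.3336], [-0.9782, 0.1959, -0.0684, -0.1053], [-0.0009, 0.3255, 0.9456, 0.9912], [0.0, 0.0, 0.0, 1.0]]
propagator [(0.71, 232, 264)]
lid_roof [(0.55, 209, 218), (0.24, 233, 264)]
lid_hinge [(0.78, 210, 224)]
vent_near_tab [(0.45, 234, 187)]
vent_far_tab []
cup_a [(0.95, 212, 398), (0.9, 271, 391)]
label_pot [(0.92, 177, 180), (0.61, 210, 222)]
dibber []
pot_a [(0.83, 221, 264), (0.65, 261, 322)]
top [[440.36, 0.0, 252.3], [0.0, 440.36, 192.89], [0.0, 0.0, 1.0]] [[-0.0159, 0.982, -0.1884, 0.4015], [-0.9997, -0.0192, -0.0157, -0.0407], [-0.0191, 0.1881, 0.982, 1.1522], [0.0, 0.0, 0.0, 1.0]]
propagator [(0.8, 212, 273)]
lid_roof [(0.59, 208, 234)]
lid_hinge [(0.63, 206, 232), (0.44, 233, 208)]
vent_near_tab [(0.57, 185, 202), (0.56, 233, 209), (0.3, 214, 272), (0.19, 207, 233)]
vent_far_tab [(0.74, 215, 275), (0.46, 187, 206), (0.28, 208, 233)]
cup_a [(0.93, 220, 391), (0.89, 167, 382)]
label_pot [(0.96, 182, 178), (0.21, 208, 234)]
dibber [(0.6, 167, 383)]
pot_a [(0.9, 227, 327), (0.61, 202, 270)]
1.0
```

Run:
```python
import cv2
for n in("scene","top"):
    i=cv2.imread(f"pics/{n}0.png")[100:330,120:440]
    cv2.imwrite(f"pics/{n}0z.png",cv2.resize(i,(800,575),interpolation=cv2.INTER_CUBIC))
```

```text
(no output)
```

View pics/scene0.png

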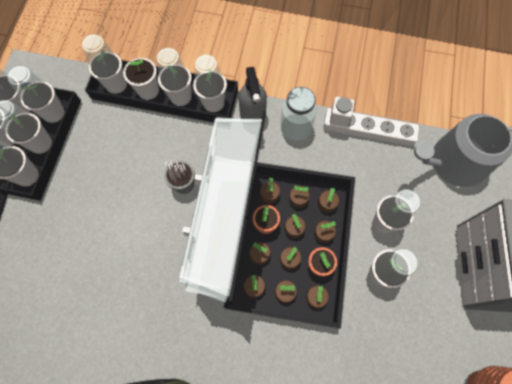

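View pics/top0.png

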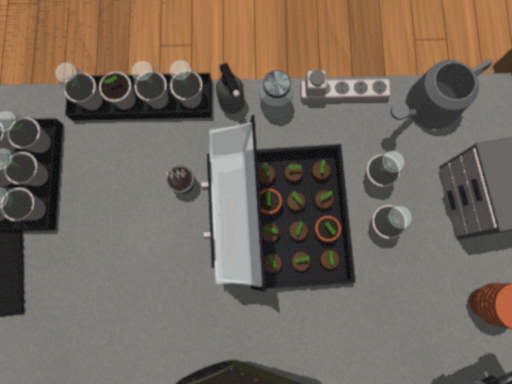

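```bash
sleep 0
```

```text
(no output)
```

View pics/top0z.png

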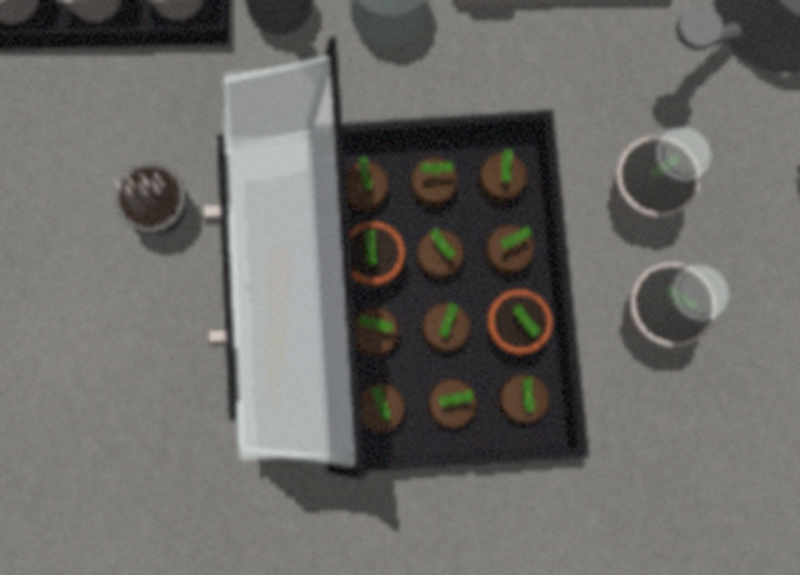

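View pics/scene0z.png

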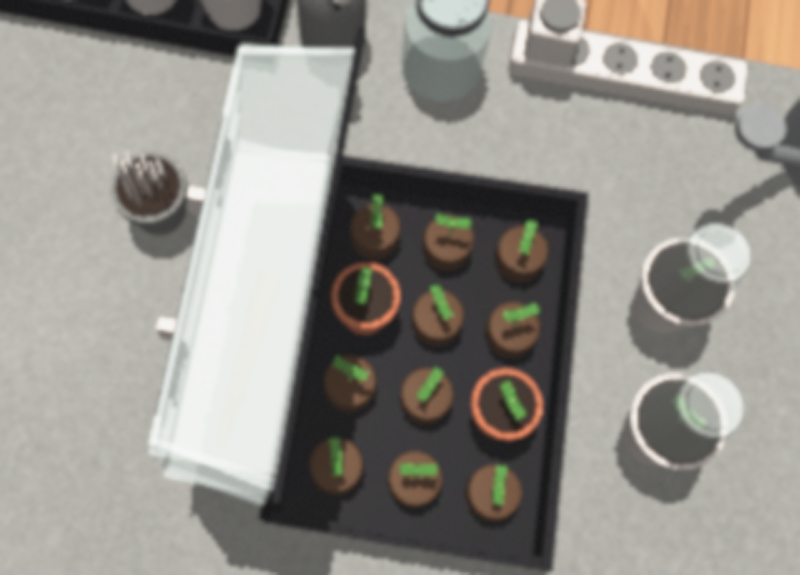

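```bash
cat > h.py <<'E'
import numpy as np, cv2
from scipy.optimize import least_squares
CAM={"scene":(np.array([[416.06,0,259.08],[0,416.06,192.11],[0,0,1]]),np.array([[0.2075,0.925,-0.3182,0.3336],[-0.9782,0.1959,-0.0684,-0.1053],[-0.0009,0.3255,0.9456,0.9912],[0,0,0,1]])),
"top":(np.array([[440.36,0,252.3],[0,440.36,192.89],[0,0,1]]),np.array([[-0.0159,0.982,-0.1884,0.4015],[-0.9997,-0.0192,-0.0157,-0.0407],[-0.0191,0.1881,0.982,1.1522],[0,0,0,1]]))}
def proj(c,P):
    K,T=CAM[c]; p=T[:3,:3].T@(np.asarray(P)-T[:3,3]); p=np.array([p[0],-p[1],-p[2]])
    q=K@p; return q[:2]/q[2]
def tray(s,P):
    x,y,a=s[:3];c,n=np.cos(a),np.sin(a)
    return np.array([x+c*P[0]-n*P[1],y+n*P[0]+c*P[1],P[2]])
def lid(s,P):
    # opening by th: free edge (-y) goes up => rotate about +x by -th
    t=s[3];c,n=np.cos(t),np.sin(t)
    return tray(s,[P[0],.124+c*P[1]+n*P[2],.062-n*P[1]+c*P[2]])
def onz(c,uv,z):
    K,T=CAM[c]; d=np.linalg.solve(K,[uv[0],uv[1],1]); d=T[:3,:3]@np.array([d[0],-d[1],-d[2]])
    o=T[:3,3]; return o+d*(z-o[2])/d[2]
E
cat > fit.py <<'E'
from h import *
Z=lambda u,v:(120+u/2.5,100+v/2.5)
obs=[("top",tray,(.17,-.12,.06),Z(552,112)),("top",tray,(-.17,-.12,.06),Z(587,457)),
("scene",tray,(.17,-.12,.06),Z(587,193)),("scene",tray,(-.17,-.12,.06),Z(549,568)),("scene",tray,(-.17,.12,.06),Z(262,517)),
]
def tabs(s):
    r=[]
    for c,n,f in (("top",Z(217,337),Z(212,212)),("scene",Z(166,325),Z(197,193))):
        r+=list(proj(c,lid(s,[-.085+s[4],-.144,.106]))-n)+list(proj(c,lid(s,[.085-s[5],-.144,.106]))-f)
    # free edge dome top corners: lid free edge
    for c,p,uv in (("top",(.165,-.254,0),Z(332,45)),("top",(-.165,-.254,0),Z(345,468)),("scene",(.165,-.254,0),Z(352,50)),("scene",(-.165,-.254,0),Z(275,497))):
        r+=list(proj(c,lid(s,p))-uv)
    return r
def res(s):
    r=[]
    for c,f,P,uv in obs: r+=list(proj(c,f(s,P))-uv)
    return np.array(r+tabs(s))
o=least_squares(res,[.42,-.1,0,1.5,.03,.03],loss="soft_l1")
print(np.round(o.x,4)); print(np.round(res(o.x).reshape(-1,2),1).tolist())
np.save("s.npy",o.x)
s=o.x
for c in("top","scene"):
    im=cv2.imread(f"pics/{c}0.png"); im=cv2.resize(im[100:330,120:440],(800,575))
    def L(pts,col):
        q=[proj(c,p) for p in pts]; q=np.array([((u-120)*2.5,(v-100)*2.5) for u,v in q],int)
        cv2.polylines(im,[q.reshape(-1,1,2)],True,col,1)
    L([tray(s,(a,b,.06)) for a,b in((-.17,-.12),(.17,-.12),(.17,.12),(-.17,.12))],(0,255,255))
    L([lid(s,(a,b,0)) for a,b in((-.17,-.249),(.17,-.249),(.17,0),(-.17,0))],(255,0,255))
    L([lid(s,(a,b,.092)) for a,b in((-.15,-.222),(.15,-.222),(.15,-.03),(-.15,-.03))],(0,255,0))
    for x0 in(-.085+s[4],.085-s[5]): L([lid(s,(x0+a,b,.113)) for a,b in((-.005,-.144),(.005,-.144),(.005,-.104),(-.005,-.104))],(0,0,255))
    cv2.imwrite(f"pics/{c}_fit.png",im)
T=lambda c,uv,z:np.round(onz(c,uv,z),3).tolist()
print("label",T("top",(181,179),.06),T("scene",(180,175),.06))
E
python3 fit.py
```

```text
[ 0.5511 -0.1412  0.0448  1.4853  0.0352  0.0253]
[[0.5, 2.3], [0.3, -0.8], [-0.7, 1.9], [0.1, -0.8], [4.2, 0.5], [-0.4, 0.3], [-0.4, 0.2], [-1.2, -0.5], [-1.6, -0.4], [0.5, 1.6], [6.1, 0.8], [2.0, -6.1], [-0.6, -3.1]]
label [0.651, 0.158, 0.06] [0.65, 0.157, 0.06]
```

View pics/top_fit.png

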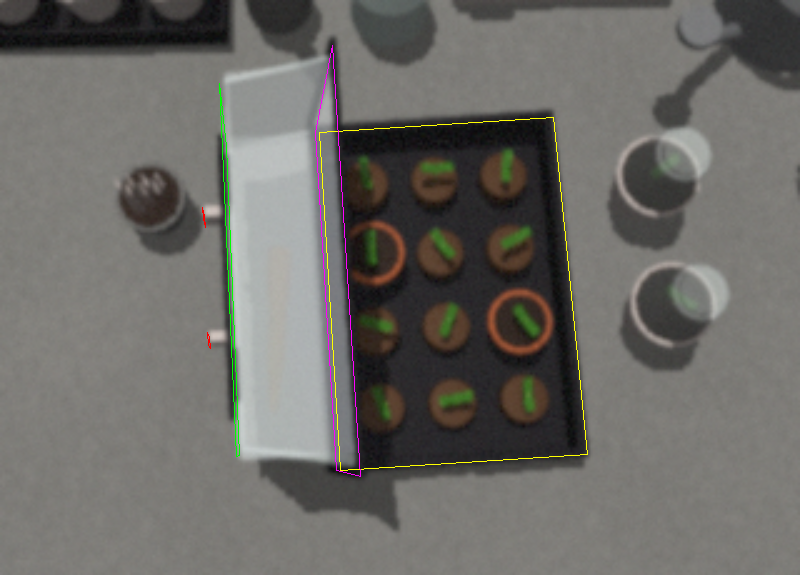

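View pics/scene_fit.png

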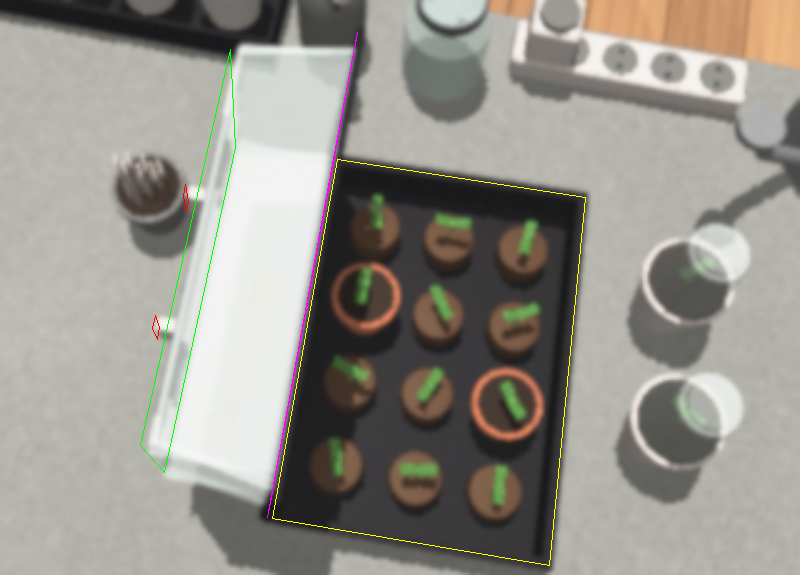

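```bash
cat >> h.py <<'E'
from scipy.spatial.transform import Rotation as Ro
def mv(st,P):
    R=Ro.from_euler("xyz",st["orientation"],degrees=True).as_matrix()
    return np.round(R.T@(np.asarray(P)-st["tool_pos"])*1000,1).tolist()
def show(st):
    R=Ro.from_euler("xyz",st["orientation"],degrees=True).as_matrix()
    print("clock",st["clock"],"tcp",np.round(st["tool_pos"],4),"F",np.round(st["ft_force"],1),"toolY",np.round(R[:,1],3),"toolX",np.round(R[:,0],3),"w",round(st["gripper_width"],2),"q",np.round(st["joint_pos"],0))
def arc(s,t,off=.008,yc=-.195): # TCP for tip edge on roof at lid angle t
    c,n=np.cos(t),np.sin(t)
    return tray(s,[0,.124+c*yc+n*.092+off,.062-n*yc+c*.092+.014])
E
python3 - <<'E'
from h import *; from bench import robot
s=np.load("s.npy"); st=robot.state(); show(st)
print(arc(s,1.47),arc(s,0))
print(mv(st,st["tool_pos"]+[0,0,.19]))
print(mv(st,arc(s,1.47)+[0,.04,.12]))
E
```

```text
clock 1.0 tcp [ 0.2105 -0.5081  0.2194] F [ 0.4  0.1 -0.3] toolY [ 0.383 -0.924 -0.   ] toolX [-0.  0. -1.] w 1.0 q [-71.  17.  87.   0.  76.  -4.]
[0.54198659 0.06251739 0.27926782] [ 0.5539326  -0.20412617  0.168     ]
[-190.0, -0.0, -0.0]
[-179.8, -437.2, -539.9]
```

Emit:
{"name": "drive_tool", "arguments": {"rows": [[[-60, 0, 0], 0.1, 0], [[-120, 0, 0], 0.2, 0], [[-180, 0, 0], 0.3, 0], [[-180, -35, -42], 0.347, 0], [[-180, -70, -85], 0.347, 0]]}}

```text
clock: 1.62
tool_pos: [0.2626, -0.4099, 0.3996]
orientation: [125.4, 90.0, -52.1]
ft_force: [0.2, -0.5, -0.6]
gripper_width: 0.502
```

```bash
cat > g.py <<'E'
from h import *; from bench import robot
import sys
s=np.load("s.npy"); st=robot.state(); show(st)
E
python3 - <<'E'
from g import *
print(mv(st,arc(s,1.47)+[0,.04,.12]))
E
```

```text
clock 1.625 tcp [ 0.2626 -0.4099  0.3996] F [ 0.2 -0.5 -0.6] toolY [ 0.044 -0.999  0.   ] toolX [ 0. -0. -1.] w 0.5 q [-62.   5.  78.   0.  97.  26.]
[0.2, -499.6, -301.6]
```

Emit:
{"name": "drive_tool", "arguments": {"rows": [[[0, -50, -30], 0, 0], [[0, -100, -60], 0, 0], [[0, -150, -90], 0, 0], [[0, -200, -120], 0, 0], [[0, -250, -150], 0, 0]]}}

```text
clock: 2.25
tool_pos: [0.4019, -0.1517, 0.3998]
orientation: [137.6, 89.9, -39.8]
ft_force: [1.4, -1.2, -0.2]
gripper_width: 0.009
```

Emit:
{"name": "drive_tool", "arguments": {"rows": [[[0, -50, -30], 0, 0], [[0, -100, -60], 0, 0], [[0, -150, -90], 0, 0], [[0, -200, -120], 0, 0], [[0, -250, -150], 0, 0]]}}

```text
clock: 2.88
tool_pos: [0.5414, 0.1065, 0.3998]
orientation: [143.1, 89.9, -34.4]
ft_force: [0.8, -0.5, 0.4]
gripper_width: 0.005
```

Run:
```python
from g import *
from bench import eyes
for n in ("scene","top"):
    i=eyes.snapshot(n)["pixels"][:,:,::-1]; cv2.imwrite(f"pics/{n}1.png",i)
    cv2.imwrite(f"pics/{n}1z.png",cv2.resize(i[50:330,100:440],(728,600),interpolation=cv2.INTER_CUBIC))
print(mv(st,arc(s,1.47)+[0,.03,0]))
```

```text
clock 2.875 tcp [0.5414 0.1065 0.3998] F [ 0.8 -0.5  0.4] toolY [ 0.044 -0.999  0.001] toolX [ 0.001 -0.001 -1.   ] w 0.0 q [ 7. 14. 68. -0. 98. 95.]
[120.6, 13.9, 0.2]
```

View pics/scene1z.png

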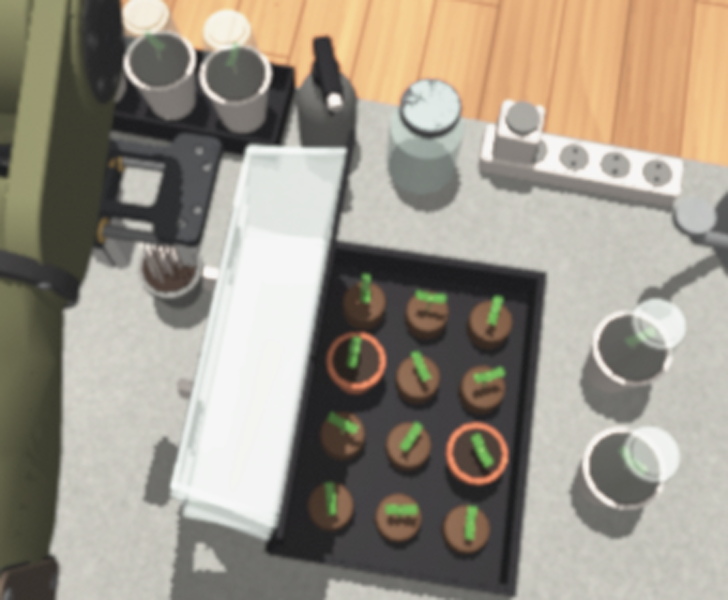

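View pics/top1z.png

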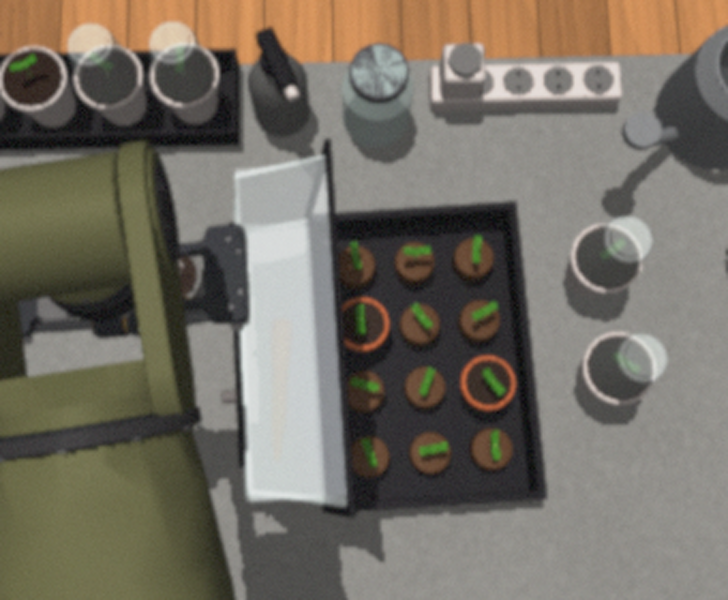

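Emit:
{"name": "drive_tool", "arguments": {"rows": [[[40, 0, 0], 0, 0], [[80, 0, 0], 0, 0], [[110, 0, 0], 0, 0], [[120, 0, 0], 0, 0], [[120, 10, 0], 0, 0]]}}

```text
clock: 3.6
tool_pos: [0.5423, 0.0982, 0.2786]
orientation: [17.7, 89.9, -159.5]
ft_force: [0.9, -0.2, -0.2]
gripper_width: 0.003
```

Emit:
{"name": "drive_tool", "arguments": {"rows": [[[0, 6, 0], 0, 0], [[0, 12, 0], 0, 0], [[0, 18, 0], 0, 0], [[0, 24, 0], 0, 0], [[0, 28, 0], 0, 0]]}}

```text
clock: 4.22
tool_pos: [0.5437, 0.0699, 0.2786]
orientation: [19.1, 89.9, -158.1]
ft_force: [0.8, -0.3, -0.2]
gripper_width: 0.004
```

Run:
```python
from g import *
from bench import eyes
for n in ("scene","top"):
    i=eyes.snapshot(n)["pixels"][:,:,::-1]; cv2.imwrite(f"pics/{n}2.png",i)
    cv2.imwrite(f"pics/{n}2z.png",cv2.resize(i[50:330,100:440],(728,600),interpolation=cv2.INTER_CUBIC))
for t in np.arange(1.5,-.05,-.1): print(round(t,2),mv(st,arc(s,t,.0125)))
```

```text
clock 4.225 tcp [0.5437 0.0699 0.2786] F [ 0.8 -0.3 -0.2] toolY [ 0.048 -0.999  0.   ] toolX [-0.001 -0.001 -1.   ] w 0.0 q [ 4. 15. 82. -0. 83. 91.]
1.5 [1.6, -3.3, 2.0]
1.4 [-5.2, 17.2, 2.1]
1.3 [-9.9, 38.2, 2.2]
1.2 [-12.5, 59.6, 2.3]
1.1 [-12.9, 81.1, 2.4]
1.0 [-11.2, 102.6, 2.4]
0.9 [-7.3, 123.8, 2.5]
0.8 [-1.3, 144.5, 2.6]
0.7 [6.7, 164.5, 2.6]
0.6 [16.6, 183.7, 2.7]
0.5 [28.5, 201.7, 2.7]
0.4 [42.0, 218.4, 2.8]
0.3 [57.2, 233.7, 2.8]
0.2 [73.8, 247.5, 2.8]
0.1 [91.7, 259.5, 2.8]
-0.0 [110.7, 269.6, 2.9]
```

View pics/scene2z.png

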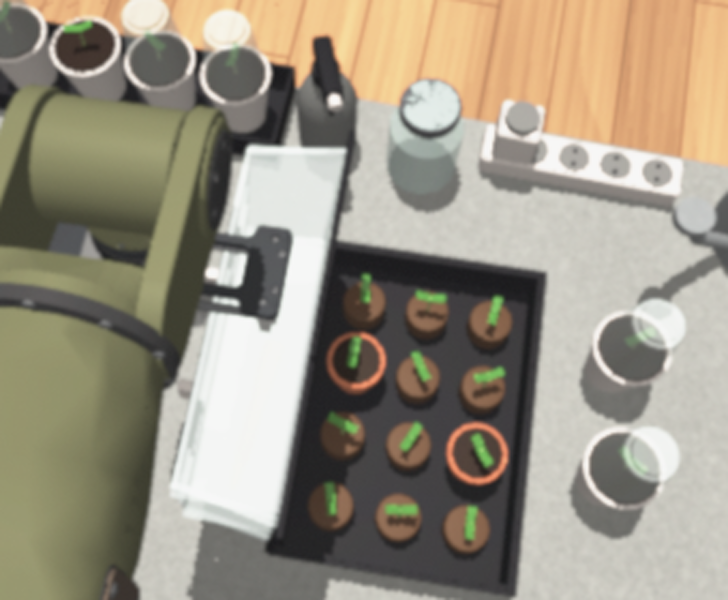

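View pics/top2z.png

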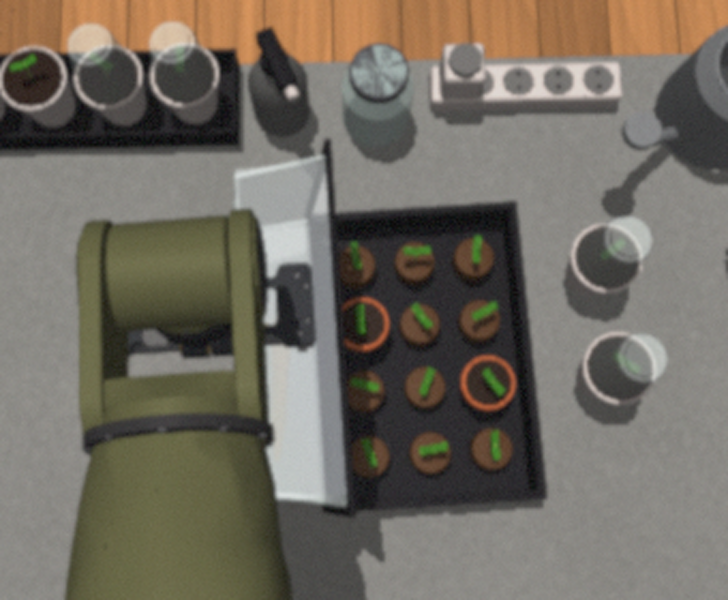

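Emit:
{"name": "drive_tool", "arguments": {"rows": [[[0, 6, 0], 0, 0], [[-3, 12, 0], 0, 0], [[-5, 18, 0], 0, 0], [[-7, 24, 0], 0, 0], [[-8, 30, 0], 0, 0]]}}

```text
clock: 4.95
tool_pos: [0.5452, 0.0396, 0.2868]
orientation: [15.1, 89.9, -162.2]
ft_force: [-2.8, 3.3, 0.9]
gripper_width: 0.004
```

Run:
```python
from g import *
from bench import eyes
for n in ("scene","top"):
    i=eyes.snapshot(n)["pixels"][:,:,::-1]; cv2.imwrite(f"pics/{n}3.png",i)
a=np.hstack([cv2.resize(cv2.imread(f"pics/{n}3.png")[50:330,160:360],(400,560)) for n in("scene","top")])
cv2.imwrite("pics/c3.png",a)
for t in np.arange(1.5,-.05,-.1): print(round(t,2),mv(st,arc(s,t,.0125)))
```

```text
clock 4.95 tcp [0.5452 0.0396 0.2868] F [-2.8  3.3  0.9] toolY [ 0.048 -0.999  0.   ] toolX [-0.001 -0.    -1.   ] w 0.0 q [ 0. 14. 82. -0. 84. 88.]
1.5 [9.7, -33.6, 2.0]
1.4 [2.9, -13.2, 2.1]
1.3 [-1.7, 7.9, 2.2]
1.2 [-4.3, 29.3, 2.2]
1.1 [-4.7, 50.8, 2.3]
1.0 [-3.0, 72.3, 2.4]
0.9 [0.9, 93.5, 2.5]
0.8 [6.8, 114.2, 2.5]
0.7 [14.8, 134.2, 2.6]
0.6 [24.8, 153.3, 2.6]
0.5 [36.6, 171.4, 2.7]
0.4 [50.1, 188.1, 2.7]
0.3 [65.3, 203.4, 2.7]
0.2 [81.9, 217.2, 2.8]
0.1 [99.8, 229.2, 2.8]
-0.0 [118.8, 239.3, 2.8]
```

View pics/c3.png

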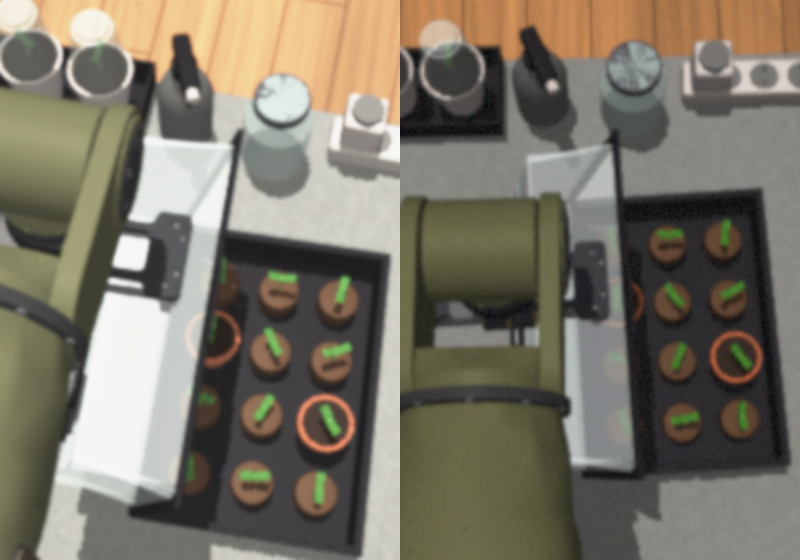

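Emit:
{"name": "drive_tool", "arguments": {"rows": [[[-2, 14, 0], 0, 0], [[-4, 28, 0], 0, 0], [[-5, 42, 0], 0, 0], [[-4, 58, 0], 0, 0], [[-3, 72, 0], 0, 0]]}}

```text
clock: 5.68
tool_pos: [0.5487, -0.0339, 0.2899]
orientation: [47.2, 89.9, -130.1]
ft_force: [0.2, 3.4, -0.2]
gripper_width: 0.005
```

Emit:
{"name": "drive_tool", "arguments": {"rows": [[[2, 15, 0], 0, 0], [[5, 30, 0], 0, 0], [[10, 44, 0], 0, 0], [[17, 60, 0], 0, 0], [[25, 76, 0], 0, 0]]}}

```text
clock: 6.3
tool_pos: [0.5525, -0.1112, 0.265]
orientation: [98.7, 89.9, -78.6]
ft_force: [0.2, 0.3, 4.0]
gripper_width: 0.007
```

Run:
```python
from g import *
from bench import eyes
for n in ("scene","top"):
    i=eyes.snapshot(n)["pixels"][:,:,::-1]; cv2.imwrite(f"pics/{n}4.png",i)
a=np.hstack([cv2.resize(cv2.imread(f"pics/{n}4.png")[50:330,160:360],(400,560)) for n in("scene","top")])
cv2.imwrite("pics/c4.png",a)
for t in np.arange(.7,-.05,-.1): print(round(t,2),mv(st,arc(s,t,.0125)))
```

```text
clock 6.3 tcp [ 0.5525 -0.1112  0.265 ] F [0.2 0.3 4. ] toolY [ 0.047 -0.999  0.002] toolX [ 0.    -0.002 -1.   ] w 0.01 q [-15.  17.  81.  -0.  82.  72.]
0.7 [-7.0, -16.8, 2.7]
0.6 [3.0, 2.3, 2.7]
0.5 [14.9, 20.3, 2.7]
0.4 [28.4, 37.1, 2.8]
0.3 [43.6, 52.4, 2.8]
0.2 [60.3, 66.1, 2.9]
0.1 [78.2, 78.0, 2.9]
0.0 [97.2, 88.1, 2.9]
```

View pics/c4.png

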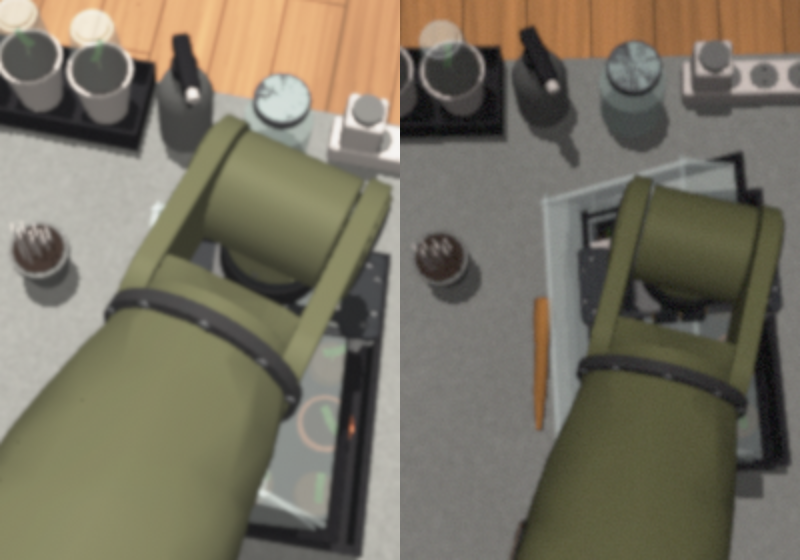

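Emit:
{"name": "drive_tool", "arguments": {"rows": [[[9, 12, 0], 0, 0], [[19, 26, 0], 0, 0], [[30, 39, 0], 0, 0], [[42, 51, 0], 0, 0], [[54, 61, 0], 0, 0]]}}

```text
clock: 7.02
tool_pos: [0.5545, -0.1734, 0.2088]
orientation: [21.1, 89.8, -156.4]
ft_force: [0.9, -1.5, 2.7]
gripper_width: 0.006
```

Emit:
{"name": "drive_tool", "arguments": {"rows": [[[9, 7, 0], 0, 0], [[18, 14, 0], 0, 0], [[26, 19, 0], 0, 0], [[32, 22, 0], 0, 0], [[36, 24, 0], 0, 0]]}}

```text
clock: 7.65
tool_pos: [0.5554, -0.1976, 0.1726]
orientation: [23.7, 89.8, -153.8]
ft_force: [-0.3, -0.8, 0.3]
gripper_width: 0.006
```

Run:
```python
from g import *
print(mv(st,arc(s,0,.0125)))
```

```text
clock 7.65 tcp [ 0.5554 -0.1976  0.1726] F [-0.3 -0.8  0.3] toolY [ 0.045 -0.999  0.001] toolX [-0.003 -0.001 -1.   ] w 0.01 q [-23.  25.  84.  -0.  72.  64.]
[4.6, 1.9, 1.8]
```

Emit:
{"name": "drive_tool", "arguments": {"rows": [[[2, 1, 0], 0, 0], [[3, 2, 0], 0, 0], [[4, 2, 0], 0, 0], [[5, 2, 0], 0, 0], [[5, 2, 0], 0, 0]]}}

```text
clock: 8.28
tool_pos: [0.5556, -0.1997, 0.1683]
orientation: [38.3, 89.8, -139.2]
ft_force: [-1.6, -0.3, 5.4]
gripper_width: 0.004
```

Emit:
{"name": "drive_tool", "arguments": {"rows": [[[1, 0, 0], 0, 0], [[1, 0, 0], 0, 0], [[2, 0, 0], 0, 0], [[2, 0, 0], 0, 0], [[2, 0, 0], 0, 0]]}}

```text
clock: 8.9
tool_pos: [0.5557, -0.1997, 0.1682]
orientation: [69.1, 89.8, -108.3]
ft_force: [-7.1, 0.9, 16.7]
gripper_width: 0.005
```

Emit:
{"name": "drive_tool", "arguments": {"rows": [[[-40, 0, 0], 0, 0], [[-80, 0, 40], 0, 0], [[-80, 20, 95], 0, 0], [[-80, 45, 145], 0, 0], [[-80, 70, 190], 0, 0]]}}

```text
clock: 9.52
tool_pos: [0.3676, -0.2784, 0.2487]
orientation: [79.5, 89.8, -97.9]
ft_force: [0.9, -0.8, 0.9]
gripper_width: 0.003
```

Run:
```python
from g import *
from bench import eyes,spotter
for n in ("scene","top"):
    i=eyes.snapshot(n)["pixels"][:,:,::-1]; cv2.imwrite(f"pics/{n}5.png",i)
    cv2.imwrite(f"pics/{n}5z.png",cv2.resize(i[100:330,120:440],(800,575),interpolation=cv2.INTER_CUBIC))
    for t in ("vent_near_tab","vent_far_tab"): print(n,t,[(round(x["score"],2),round(x["centre"][0]*384),round(x["centre"][1]*512)) for x in spotter.look_for(n,t)])
```

```text
clock 9.525 tcp [ 0.3676 -0.2784  0.2487] F [ 0.9 -0.8  0.9] toolY [ 0.046 -0.999  0.003] toolX [-0.    -0.003 -1.   ] w 0.0 q [-42.   4.  98.  -0.  77.  46.]
scene vent_near_tab [(0.64, 254, 295)]
scene vent_far_tab [(0.9, 203, 301)]
top vent_near_tab [(0.85, 231, 304), (0.43, 185, 302)]
top vent_far_tab [(0.69, 184, 299)]
```

View pics/scene5z.png

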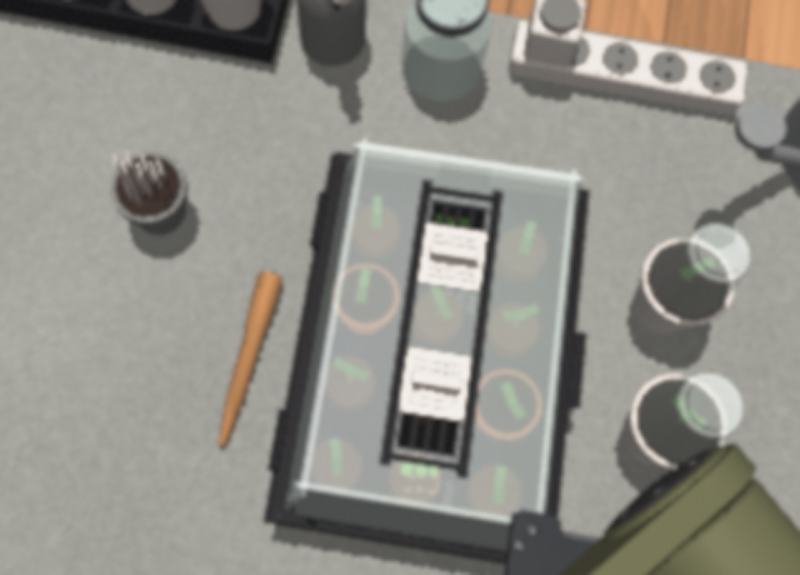

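View pics/top5z.png

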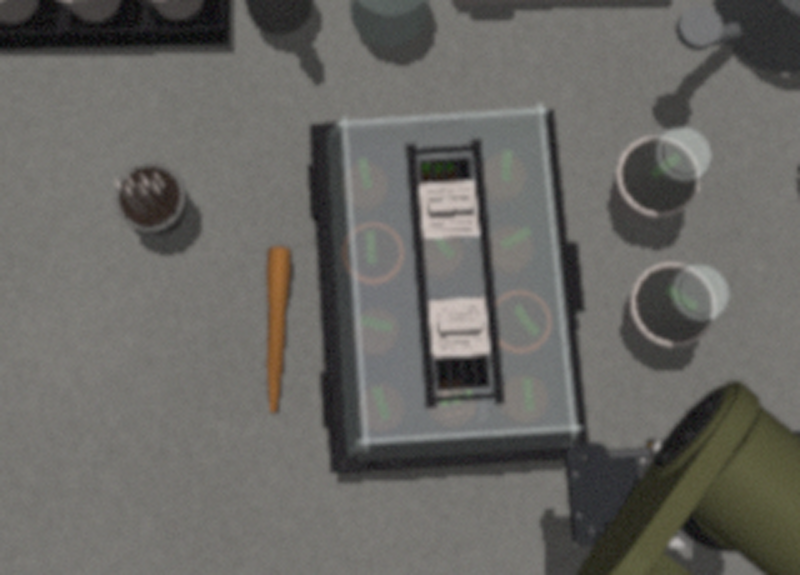

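Run:
```python
from g import *
Z=lambda u,v:(120+u/2.5,100+v/2.5)
def inv(p):
    d=p-[s[0],s[1],0];c,n=np.cos(s[2]),np.sin(s[2]);return np.round([c*d[0]+n*d[1],-n*d[0]+c*d[1],p[2]],4)
for c,L in(("scene",[(436,383),(452.5,256.5)]),("top",[(461,327.5),(449,209)])):
    for uv in L: print(c,inv(onz(c,Z(*uv),.158)))
for uv in [(343,120),(547,108),(577,430),(363,442)]: print("roof top",inv(onz("top",Z(*uv),.154)))
for uv in [(360,147),(579,180),(541,522),(301,489)]: print("roof scene",inv(onz("scene",Z(*uv),.154)))
```

```text
clock 9.825 tcp [ 0.3698 -0.2776  0.2485] F [-0.4  0.4  0.3] toolY [ 0.046 -0.999  0.002] toolX [-0.001 -0.002 -1.   ] w 0.0 q [-41.   5.  98.  -0.  77.  46.]
scene [-0.0498  0.0017  0.158 ]
scene [0.0585 0.0026 0.158 ]
top [-0.0487  0.0024  0.158 ]
top [0.061  0.0044 0.158 ]
roof top [0.1537 0.0964 0.154 ]
roof top [ 0.1527 -0.0957  0.154 ]
roof top [-0.1457 -0.0932  0.154 ]
roof top [-0.1446  0.0973  0.154 ]
roof scene [0.1463 0.0955 0.154 ]
roof scene [ 0.1465 -0.0965  0.154 ]
roof scene [-0.1433 -0.0937  0.154 ]
roof scene [-0.1492  0.0945  0.154 ]
```

Run:
```python
from g import *
for p in[(.005,.002,.2485),(.005,.002,.178),(-.03,.002,.178),(-.072,.002,.178),(.072,.002,.178)]: print(p,mv(st,tray(s,p)))
```

```text
clock 9.825 tcp [ 0.3698 -0.2776  0.2485] F [-0.4  0.4  0.3] toolY [ 0.046 -0.999  0.002] toolX [-0.001 -0.002 -1.   ] w 0.0 q [-41.   5.  98.  -0.  77.  46.]
(0.005, 0.002, 0.2485) [-0.5, -130.0, -192.4]
(0.005, 0.002, 0.178) [70.0, -130.1, -192.4]
(-0.03, 0.002, 0.178) [70.0, -130.2, -157.4]
(-0.072, 0.002, 0.178) [70.1, -130.2, -115.4]
(0.072, 0.002, 0.178) [69.9, -130.0, -259.4]
```

Emit:
{"name": "drive_tool", "arguments": {"rows": [[[0, -30, -45], 0, 0], [[0, -60, -90], 0, 0], [[0, -90, -135], 0, 0], [[0, -120, -178], 0, 0], [[0, -130, -192], 0, 0]]}}

```text
clock: 10.45
tool_pos: [0.5577, -0.1359, 0.247]
orientation: [41.8, 89.9, -135.3]
ft_force: [0.1, -1.0, 0.2]
gripper_width: 0.003
```

Emit:
{"name": "drive_tool", "arguments": {"rows": [[[20, 0, 0], 0, 0], [[40, 0, 0], 0, 0], [[58, 0, 0], 0, 0], [[66, 0, 0], 0, 0], [[70, 0, 0], 0, 0]]}}

```text
clock: 11.08
tool_pos: [0.5576, -0.1361, 0.1769]
orientation: [43.8, 89.9, -133.3]
ft_force: [-0.4, -0.0, 0.1]
gripper_width: 0.002
```

Run:
```python
from g import *
for p in[(-.03,.002,.178),(-.072,.002,.178),(.072,.002,.178)]: print(p,mv(st,tray(s,p)))
```

```text
clock 11.075 tcp [ 0.5576 -0.1361  0.1769] F [-0.4 -0.   0.1] toolY [ 0.05  -0.999  0.002] toolX [-0.002 -0.002 -1.   ] w 0.0 q [-17.  22.  86.  -0.  72.  70.]
(-0.03, 0.002, 0.178) [-1.0, 2.6, 36.7]
(-0.072, 0.002, 0.178) [-0.9, 2.4, 78.7]
(0.072, 0.002, 0.178) [-1.2, 3.2, -65.3]
```

Push the near vent (+tool z, toward the robot).

Emit:
{"name": "drive_tool", "arguments": {"rows": [[[-1, 2, 14], 0, 0], [[-1, 2, 28], 0, 0], [[-1, 2, 38], 0, 0], [[-1, 2, 46], 0, 0], [[-1, 2, 54], 0, 0]]}}

```text
clock: 11.7
tool_pos: [0.5036, -0.1409, 0.1785]
orientation: [68.8, 89.9, -108.3]
ft_force: [2.1, -0.3, 1.1]
gripper_width: 0.004
```

Emit:
{"name": "drive_tool", "arguments": {"rows": [[[0, 0, 6], 0, 0], [[0, 0, 12], 0, 0], [[0, 0, 17], 0, 0], [[0, 0, 21], 0, 0], [[0, 0, 23], 0, 0]]}}

```text
clock: 12.32
tool_pos: [0.4834, -0.1417, 0.179]
orientation: [162.2, 89.5, -15.0]
ft_force: [33.0, 4.8, -12.3]
gripper_width: 0.005
```

Emit:
{"name": "drive_tool", "arguments": {"rows": [[[0, 0, 1], 0, 0], [[0, 0, 2], 0, 0], [[0, 0, 2], 0, 0]]}}

```text
clock: 12.7
tool_pos: [0.4836, -0.1415, 0.1792]
orientation: [168.9, 89.2, -8.2]
ft_force: [22.0, 1.9, -10.9]
gripper_width: 0.005
```

Emit:
{"name": "drive_tool", "arguments": {"rows": [[[0, 0, -10], 0, 0], [[0, 0, -30], 0, 0], [[0, 0, -60], 0, 0], [[0, 0, -90], 0, 0], [[0, 0, -105], 0, 0]]}}

```text
clock: 13.32
tool_pos: [0.5894, -0.1361, 0.1801]
orientation: [168.8, 89.2, -8.3]
ft_force: [-0.1, 0.1, 0.3]
gripper_width: 0.005
```

Run:
```python
from g import *
for p in[(.045,.002,.178),(.072,.002,.178)]: print(p,mv(st,tray(s,p)))
```

```text
clock 13.325 tcp [ 0.5894 -0.1361  0.1801] F [-0.1  0.1  0.3] toolY [ 0.05  -0.999  0.003] toolX [ 0.013 -0.002 -1.   ] w 0.01 q [-17.  26.  81.   0.  73.  71.]
(0.045, 0.002, 0.178) [2.2, 1.4, -6.5]
(0.072, 0.002, 0.178) [2.5, 1.6, -33.5]
```

Emit:
{"name": "drive_tool", "arguments": {"rows": [[[2, 1, -6], 0, 0], [[2, 1, -12], 0, 0], [[2, 1, -18], 0, 0], [[2, 1, -23], 0, 0], [[2, 1, -26], 0, 0]]}}

```text
clock: 13.95
tool_pos: [0.6156, -0.1358, 0.1785]
orientation: [168.4, 89.2, -8.8]
ft_force: [-1.7, -0.8, -1.0]
gripper_width: 0.005
```

Emit:
{"name": "drive_tool", "arguments": {"rows": [[[0, 0, -2], 0, 0], [[0, 0, -4], 0, 0], [[0, 0, -5], 0, 0]]}}

```text
clock: 14.32
tool_pos: [0.6206, -0.1356, 0.1785]
orientation: [168.3, 89.2, -8.8]
ft_force: [-1.5, -0.7, -1.2]
gripper_width: 0.003
```

Emit:
{"name": "drive_tool", "arguments": {"rows": [[[0, 0, -1], 0, 0], [[0, 0, -2], 0, 0], [[0, 0, -3], 0, 0]]}}

```text
clock: 14.7
tool_pos: [0.6237, -0.1354, 0.1786]
orientation: [168.2, 89.2, -8.9]
ft_force: [-1.0, -1.0, -0.9]
gripper_width: 0.003
```

Emit:
{"name": "drive_tool", "arguments": {"rows": [[[0, 0, -1], 0, 0], [[0, 0, -2], 0, 0], [[0, 0, -3], 0, 0]]}}

```text
clock: 15.08
tool_pos: [0.6255, -0.1355, 0.1784]
orientation: [164.2, 89.5, -12.9]
ft_force: [-15.2, -1.7, 2.7]
gripper_width: -0.0
```

Emit:
{"name": "drive_tool", "arguments": {"rows": [[[0, 0, 10], 0, 0], [[0, 0, 40], 0, 0], [[-30, 0, 60], 0, 0], [[-60, 10, 90], 0, 0], [[-80, 40, 130], 0, 0]]}}

```text
clock: 15.7
tool_pos: [0.4964, -0.1815, 0.259]
orientation: [163.0, 89.3, -14.0]
ft_force: [0.9, 0.5, -0.1]
gripper_width: 0.006
```

Emit:
{"name": "drive_tool", "arguments": {"rows": [[[0, 30, 45], 0, 0], [[0, 60, 90], 0, 0], [[0, 80, 120], 0, 0], [[0, 100, 140], 0, 0], [[0, 110, 150], 0, 0]]}}

```text
clock: 16.32
tool_pos: [0.3516, -0.2999, 0.258]
orientation: [160.4, 89.2, -16.7]
ft_force: [-0.1, 0.2, 0.4]
gripper_width: 0.006
```

Run:
```python
from g import *
from bench import eyes
for n in ("scene","top"):
    i=eyes.snapshot(n)["pixels"][:,:,::-1]; cv2.imwrite(f"pics/{n}6.png",i)
    cv2.imwrite(f"pics/{n}6z.png",cv2.resize(i[100:330,120:440],(800,575),interpolation=cv2.INTER_CUBIC))
```

```text
clock 16.325 tcp [ 0.3516 -0.2999  0.258 ] F [-0.1  0.2  0.4] toolY [ 0.051 -0.999  0.005] toolX [ 0.013 -0.004 -1.   ] w 0.01 q [-45.   4.  98.   0.  78.  42.]
```

View pics/scene6z.png

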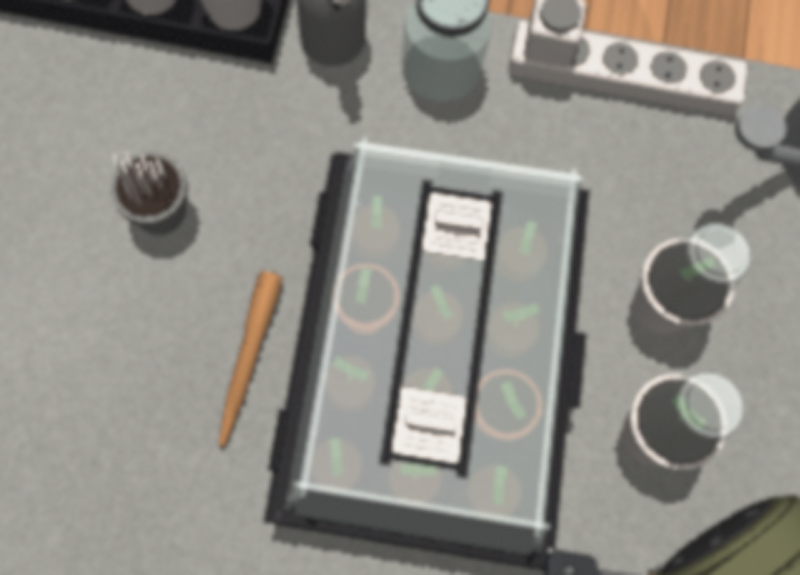

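View pics/top6z.png

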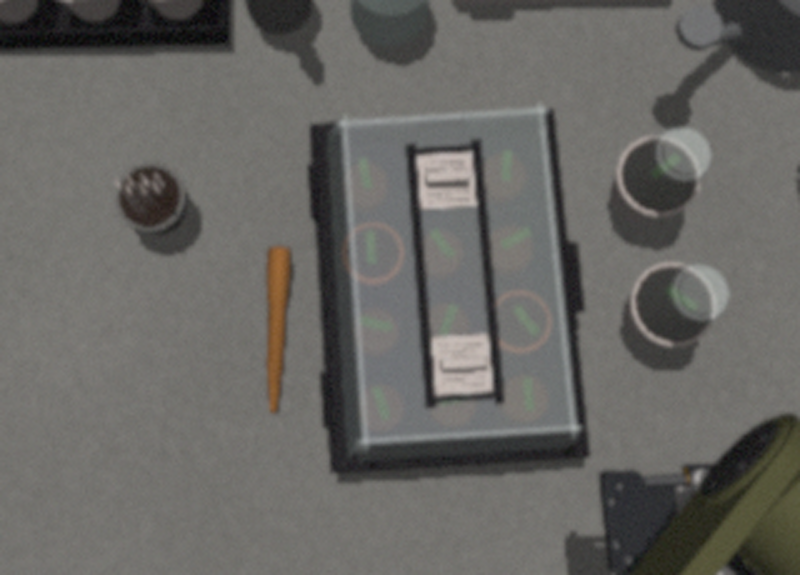

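Run:
```python
from bench import robot
print(robot.hand_in())
```

```text
the job is handed in; nothing more can be done
None
```

I pushed the lid over and down with closed fingertips, slid both vents shut, backed the arm clear and handed in at about 16 s. The hand-in gave no verdict.

- **Lid:** it pressed down until the fingertips stopped at 0.154 m, the closed roof height. The highest reading there was about 17 N.
- **Vents:** each ran to a firm stop, reading at most 33 N on the near vent and about 15 N on the far one. In the last pictures both shutters cover their openings. The two tabs measure about 173 mm apart, against 170 mm when shut.
- **Loose things:** the pots, cups, dibber and label pot look unmoved in both cameras. I compared these by eye rather than measuring them.
- **Disagreements:**
  - Against my camera fit, the near vent stopped about 4 mm early and the far one about 2.5 mm late. This looks like the fit being about 3.5 mm off in x, because the distance between the two stops matched to within 2 mm.
  - The tool was left tilted by about 0.8° after the near vent's stop.

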